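# Swing the kit box round and shut it

### The job

Swing the open kit box a quarter turn clockwise (seen from above) about the pin that holds its corner, by pushing near the opposite corner, and press its side firmly home against the stop's rubber buffer for a moment, without ramming it. Then gently lower its lid fully shut, press the box home against the buffer once more in case it has shifted, and let go, leaving it there and the other things on the bench where they are.

Things in the scene. Friction and masses are not known exactly. Their poses are not given: they have to be found in the camera images.
- tote: White plastic kit box, 4 compartments, lidded, 0.65-1 kg. Origin: axis of its corner lug's hole, at the underside. Lug 36 mm square, 8 thick, hole 15. Box x 16..146, y 16..176, z 0..70 mm, walls 4. To turn it clockwise push its outer y=176 face, near x=146, towards -y (sliding it takes 5 to 12 N there; more means the buffer); its y=16 face comes to rest on the buffer. Lid hinge: top of x=146 wall.
- push_corner (a point): the box corner diagonally across from the pin: at x=146, y=176, z=40 mm of tote, same axes
- pivot: steel pin fixed to the bench, 12 mm diameter, with a 21 mm head whose top is 20 mm above the bench; it stands in the lug's hole with 1.5 mm play all round, so the box can turn but not leave. Origin: its axis at bench height, z up. It stays fixed.
- stop: aluminium angle stop fixed to the bench: a 50 mm wide, 55 mm tall plate; origin at the foot of its front face, which looks to +y. From that face a rigid round-nosed rubber buffer, 22 mm across, 35 mm up, sticks out 14 to 26 mm, set differently each time and not reported, so it must be felt. The box is home when its y=16 face touches the buffer; then the stop is at x 110 to 130 mm in tote.
- lid (a joint): lid angle, rad: 0 shut, 1.57 upright, 1.9 at most. Plate 138 mm long from its hinge line (x=146, z=70 mm of tote) towards -x when shut, covering y 16..176, 5 mm thick above the hinge line. Stiff hinge (0.13 N m): it stays where left, moves with 1 to 2 N at its edge; pushing it can swing the box a little off the buffer.
- lid_edge (a point): middle of the lid's free edge, outer (upper when shut) face; axes as tote when the lid is shut, turning with the lid
- dispenser: red tape dispenser, 150 x 60 x 91 mm, origin under its middle: leave alone
- phone: black phone lying flat, 75 x 155 x 9 mm, origin under its middle: leave alone
- tray: empty white four-compartment tray, 130 x 190 x 45 mm, origin under its middle: leave alone
- jar: white jar with grey cap, 64 mm diameter, 85 mm tall, origin under its middle: leave alone
There are look-alikes about, which are no part of the job. What is shaped like the stop but green or yellow is not meant.

How it is judged:
By the outcome, as a careful person would: the job done as asked, in the order asked, and still so for the second after the job is handed in, with the robot touching nothing.
It also fails if it takes over 72 s, if anything falls off the work surface, if the arm or the gripper's body presses on something with over 40 N, if the wrist force passes 120 N, or if a joint passes its speed limit or range.

### The arm

A 6-joint arm with a two-finger parallel gripper is mounted at the origin on the work surface. World frame = base frame: x ahead of the robot, y to its left, z up, the work surface at z = 0. Lengths are in m, angles in degrees, forces in N, time in s.
With the tool pointing down it reaches from about 0.3 to 0.875 m from the base axis. Payload 4.2 kg.
Tool frame: the origin (TCP) lies midway between the tips of the shut fingers; the grasp point (between the pads) lies 19 mm behind it (env.pinch_z is the distance from the TCP to the grasp point, in m); z points along the fingers, y is the line along which they close (so a half turn about z gives the same grasp; the last joint's range is limited). The gripper opens to 85 mm and grips with 20 to 120 N. Pads are 22 mm wide; open, the fingers measure 114 mm over their backs; the gripper's body (76 mm by 85 mm) begins 54 mm behind the grasp point. The pads swing forward as they close: fully open they stand 13 mm farther back than shut.
Start: joints at [-78.151, 18.312, 89.639, -0, 72.044, -1.146], TCP at [0.129, -0.56, 0.231] pointing down, gripper open.
Joint ranges: [-177.97, 177.97], [-48.28, 115.42], [12.27, 149.76], [-77.06, 257.06], [2.81, 150.46], [-146.56, 146.56]. Speed limits (degrees/s): [147.25, 147.25, 180, 180, 180, 180].

### API

Orientations are given as [roll, pitch, yaw] about the fixed x, y, z axes, in that order (R = Rz(yaw) Ry(pitch) Rx(roll)).
In Python, from rig import env gives the robot as it stands.
- The arm moves only by the tool apply_moves, never from a script. Its argument "moves" is text: rows parted by semicolons, each of 5 numbers parted by spaces: the shift along the world's x, y, z each as a share of 0.025 m, from -1 to 1, then the turn about the world's z as a share of pi rad, from -1 to 1, then the closure, from -1 (fully open) to 1 (shut). In form: tx ty tz spin jaw; .... A call has 1 to 5 rows; each row shifts and turns the commanded pose from where the row before left it; what a row does not reach is not made up. A row lasts 1/10 s, in which the tool goes at most 50 mm and 8.59 degrees, less where a joint would pass 70% of its speed; a pose out of reach is approached as far as the arm can. A call with a number of a shift or a turn outside -1 to 1 is refused whole. A call with a gripper value outside its range is refused whole. The fingers move at their own pace and stop on an object; "newtons" is the grip in N (left out, the last holds). Time passes only in rows, so rows that do not move let the fingers close. It gives the time, the measured TCP pose, the force, the opening and the grip force at its end, in the units of the state.
- env.observe(): the state, without advancing time (a new reading comes with each control period).
- env.capture(name): name is "scene" or "top" or "wrist"; returns a dict with "img" (420x560x3 uint8, blue, green, red), "fovy" (degrees; the focal length in pixels is half the picture's height over the tangent of half this angle, whatever the lens; pixels are square), "cx", "cy" (the principal point, pixels), "T" (4x4, takes a point from camera to world coordinates); the wrist camera has in their place "mount" (4x4, takes a point from camera to tool coordinates, whose origin is the TCP and whose axes are the flange's). Camera axes: x right, y down, z forward; pixel columns grow to the right and rows downward; lengths in m; the calibration is good to about 2 mm. A picture is of the moment at which its call begins: read the wrist's pose just before it. There is no depth.
- env.job_done(): hands the job in; it is judged then, once.
The state is a dict: "time": time; "qpos": joint angles; "qd": joint speeds; "joint_efforts": joint torques, N m; "ee_pos": TCP position; "orientation": TCP orientation; "ft_force": force on the tool from outside, world axes, zero at the start; "wrist_torque": the same for the moment, N m; "finger_gap": opening from 0.0 (shut) to 1.0 (fully open); "grip_force": force on a finger pad.
Only numpy, scipy, OpenCV 4.12 (cv2) and the standard library are available. Lean on these libraries where they do the work, as an engineer would, in place of code of your own. Each camera call takes 0.05 s, during which the arm holds its last target. There are 200 camera calls.

## Working session

There is one attempt and no reset: what is moved stays moved. The work goes in short steps, Python scripts to look and compute and a tool call to move; the robot and the scene stay as the last step left them, time stands still between calls to the robot, and variables do not carry over. Pictures are saved under pics/ and viewed, at most 10 in all, crops included, and the job is handed in when it is done.

Besides the shell and the picture viewer there is one more tool, called after "Emit:" by a JSON object that holds its "api" and its "payload", one argument or row to a line. apply_moves: Moves the arm, as the interface text tells. Its arguments: {"type":"object","properties":{"moves":{"type":"string"},"newtons":{"type":"number"}},"required":["moves"]}

```bash
ls; mkdir -p pics
cat > h.py <<'E'
import numpy as np, cv2
from rig import env
def snap(n,f):
    c=env.capture(n); cv2.imwrite('pics/'+f,c['img']); return c
def ray(c,u,v,z):
    f=c['img'].shape[0]/2/np.tan(np.radians(c['fovy'])/2)
    T=np.array(c['T']); d=T[:3,:3]@np.array([(u-c['cx'])/f,(v-c['cy'])/f,1]); o=T[:3,3]
    return o+d*(z-o[2])/d[2]
def proj(c,p):
    f=c['img'].shape[0]/2/np.tan(np.radians(c['fovy'])/2)
    T=np.array(c['T']); q=T[:3,:3].T@(np.array(p)-T[:3,3]); return f*q[0]/q[2]+c['cx'],f*q[1]/q[2]+c['cy']
E
python3 - <<'E'
from h import *
import pickle
for n in('top','scene'):
    c=snap(n,n+'.png'); pickle.dump(c,open(n+'.pkl','wb')); print(n,c['T'],c['fovy'])
print(env.observe())
E
```

```text
pics
top [[-0.0077083  -0.99437653  0.10562148  0.30021037]
 [-0.99990333  0.00644231 -0.01232201 -0.00380011]
 [ 0.01157227 -0.10570625 -0.99433006  1.70068663]
 [ 0.          0.          0.          1.        ]] 44.554129490218955
scene [[ 0.15675863  0.54666544 -0.82254703  1.57382567]
 [ 0.98752711 -0.07433744  0.13879533 -0.19063673]
 [ 0.01472857 -0.83404486 -0.55149998  0.8312169 ]
 [ 0.          0.          0.          1.        ]] 44.233658584329845
{'time': 0.1, 'qpos': array([-7.81499486e+01,  1.83460658e+01,  8.96986116e+01,  4.65879415e-04,
        7.20443708e+01, -1.14663435e+00]), 'qd': array([-0.04059871, -0.08406945, -0.18964628, -0.01666305, -0.0016033 ,
        0.00360691]), 'joint_efforts': array([ 2.14536902e-05, -4.16408193e+01, -2.34704858e+01,  1.50881300e-05,
        4.96820940e-03, -8.47493169e-06]), 'ee_pos': array([ 0.12922367, -0.55985702,  0.23059096]), 'orientation': array([-1.79910979e+02, -2.22483636e-03,  1.29965400e+01]), 'ft_force': array([ 0.22459619,  0.02802366, -0.86119197]), 'wrist_torque': array([-0.0030538 , -0.05094297, -0.05305357]), 'grip_force': 0.0, 'finger_gap': 0.9987432741931889}
```

View pics/top.png

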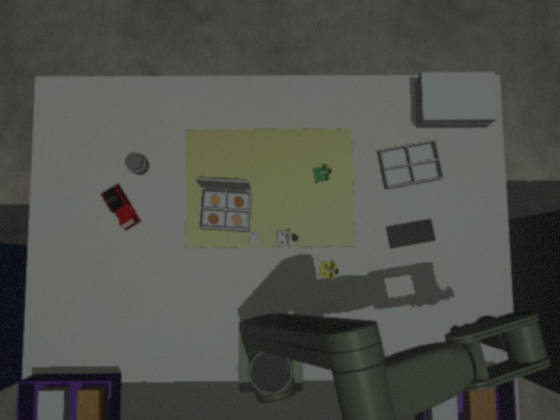

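View pics/scene.png

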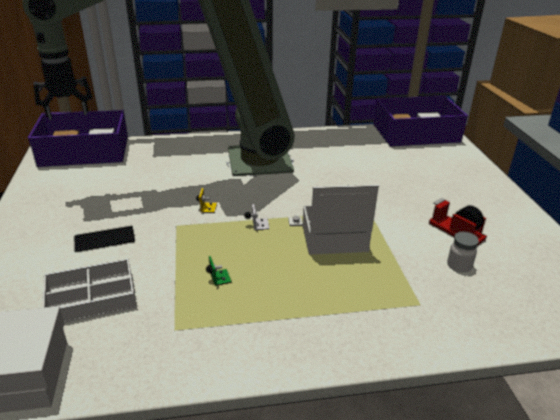

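Run:
```python
from h import *
a=cv2.imread('pics/top.png')[165:285,185:345]; b=cv2.imread('pics/scene.png')[175:265,230:390]
a=cv2.convertScaleAbs(a,alpha=1.4)
cv2.imwrite('pics/za.png',np.vstack([cv2.resize(a,None,fx=4.9,fy=4.9,interpolation=cv2.INTER_CUBIC)])); cv2.imwrite('pics/zb.png',cv2.resize(b,None,fx=5,fy=5,interpolation=cv2.INTER_CUBIC))
```

```text
(no output)
```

View pics/za.png

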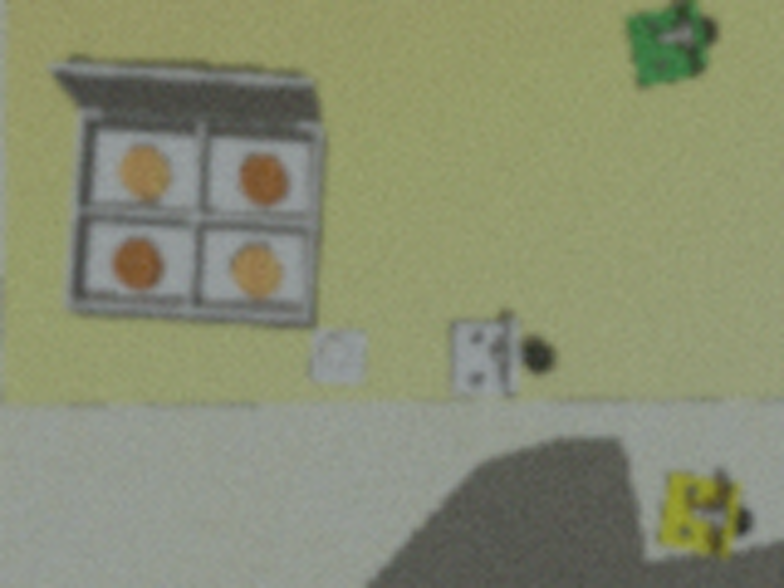

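View pics/zb.png

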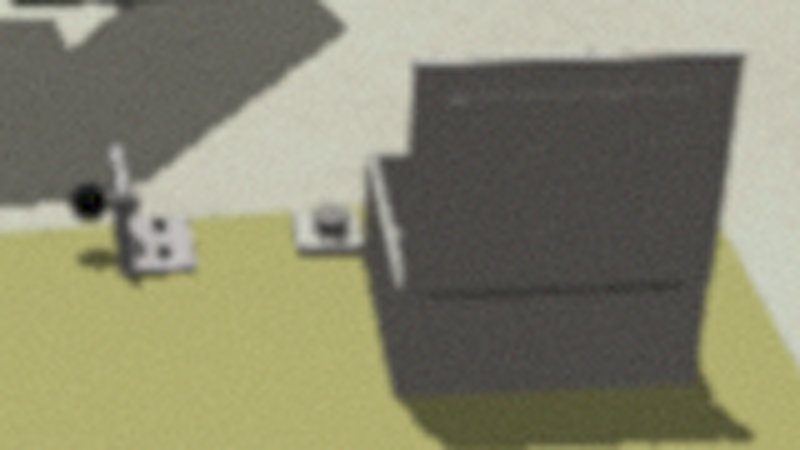

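Run:
```python
from h import *
import pickle
c=pickle.load(open('top.pkl','rb'))
Z=lambda u,v,z:print((u,v),ray(c,185+u/4.9,165+v/4.9,z).round(4))
print('lug');Z(338,355,.01);Z(310,381,.008);Z(367,333,.008)
print('box top');Z(72,312,.07);Z(313,324,.07);Z(322,125,.07);Z(85,110,.07)
print('lid top edge');Z(55,68,.2);Z(312,80,.2)
print('stop foot');Z(452,322,.004);Z(457,393,.004);Z(515,393,.004)
print('plate top, buf');Z(507,315,.055);Z(511,393,.055);Z(540,355,.035)
print('yellow, green');Z(740,520,.035);Z(705,30,.035)
c=env.capture('wrist');print(c['mount'])
```

```text
lug
(338, 355) [0.3884 0.0526 0.01  ]
(310, 381) [0.3711 0.0715 0.008 ]
(367, 333) [0.4031 0.0331 0.008 ]
box top
(72, 312) [0.4144 0.2231 0.07  ]
(313, 324) [0.4055 0.0668 0.07  ]
(322, 125) [0.536  0.0606 0.07  ]
(85, 110) [0.5468 0.2157 0.07  ]
lid top edge
(55, 68) [0.5529 0.2165 0.2   ]
(312, 80) [0.5446 0.0615 0.2   ]
stop foot
(452, 322) [ 0.4104 -0.0244  0.004 ]
(457, 393) [ 0.3625 -0.0274  0.004 ]
(515, 393) [ 0.3622 -0.0665  0.004 ]
plate top, buf
(507, 315) [ 0.4115 -0.0599  0.055 ]
(511, 393) [ 0.3603 -0.062   0.055 ]
(540, 355) [ 0.3861 -0.0822  0.035 ]
yellow, green
(740, 520) [ 0.2764 -0.2129  0.035 ]
(705, 30) [ 0.604  -0.1958  0.035 ]
[[ 3.21040184e-04 -9.62390736e-01 -2.71668858e-01  6.91466665e-02]
 [ 9.99999728e-01  4.89254779e-04 -5.51458755e-04  1.42789148e-04]
 [ 6.63634084e-04 -2.71668608e-01  9.62390631e-01 -1.43692868e-01]
 [ 0.00000000e+00  0.00000000e+00  0.00000000e+00  1.00000000e+00]]
```

Emit:
{"api": "apply_moves", "payload": {
  "moves": "0.4 1 0.3 0.045 -1;0.4 1 0.3 0.045 -1;0.4 1 0.3 0.045 -1;0.4 1 0.3 0.045 -1;0.4 1 0.3 0.045 -1"
}}

```text
time: 0.65
ee_pos: [0.1795, -0.4341, 0.2688]
orientation: [-180.0, -0.0, 53.8]
ft_force: [-0.4, -0.5, -0.1]
finger_gap: 0.999
grip_force: 0.0
```

Emit:
{"api": "apply_moves", "payload": {
  "moves": "0.5 1 0.3 0.045 -1;0.5 1 0.3 0.045 -1;0.5 1 0.3 0.045 -1;0.5 1 0.3 0.045 -1;0.5 1 0.3 0.045 -1"
}}

```text
time: 1.15
ee_pos: [0.242, -0.3091, 0.3065]
orientation: [180.0, -0.0, 94.3]
ft_force: [0.4, 0.1, 0.1]
finger_gap: 0.998
grip_force: 0.0
```

Emit:
{"api": "apply_moves", "payload": {
  "moves": "0.5 1 0 0.045 -1;0.5 1 0 0.045 -1;0.5 1 0 0.045 -1;0.5 1 0 0.045 -1;0.5 1 0 0.045 -1"
}}

```text
time: 1.65
ee_pos: [0.3044, -0.1841, 0.3062]
orientation: [180.0, -0.0, 134.8]
ft_force: [0.7, 0.6, -0.3]
finger_gap: 1.002
grip_force: 0.0
```

Emit:
{"api": "apply_moves", "payload": {
  "moves": "0.5 1 0 0.045 -1;0.5 1 0 0.045 -1;0.5 1 0 0.045 -1;0.5 1 0 0.045 -1;0.2 1 0 0.045 -1"
}}

```text
time: 2.15
ee_pos: [0.3599, -0.0591, 0.3061]
orientation: [180.0, -0.0, 175.3]
ft_force: [-0.3, -0.2, 0.5]
finger_gap: 0.998
grip_force: 0.0
```

```bash
cat >> h.py <<'E'
def wrist(f):
    import pickle
    from scipy.spatial.transform import Rotation as R
    s=env.observe(); c=env.capture('wrist'); B=np.eye(4); B[:3,:3]=R.from_euler('xyz',s['orientation'],degrees=True).as_matrix(); B[:3,3]=s['ee_pos']
    c['T']=B@c['mount']; cv2.imwrite('pics/'+f,c['img']); pickle.dump(c,open('wrist.pkl','wb')); print(s['time'],s['ee_pos'].round(4),s['orientation'].round(1)); return c
E
python3 - <<'E'
from h import *
wrist('w1.png')
E
```

```text
2.15 [ 0.3599 -0.0591  0.3061] [180.   -0.  175.3]
```

View pics/w1.png

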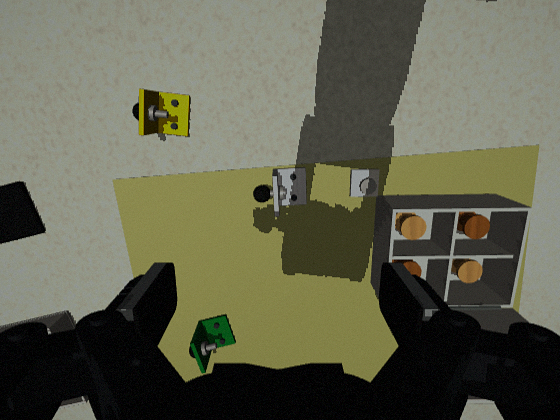

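Run:
```python
from h import *
a=cv2.imread('pics/w1.png')[140:240,235:395]
cv2.imwrite('pics/zw.png',cv2.convertScaleAbs(cv2.resize(a,None,fx=5,fy=5,interpolation=cv2.INTER_CUBIC),alpha=1.3))
import pickle
c=pickle.load(open('wrist.pkl','rb'))
for n,u,v,z in [('pinhead',367,185,.02),('buf',262,193,.035),('boxnear',391,209,.07),('boxfar',526,211,.07)]: print(n,ray(c,u,v,z).round(4))
```

```text
pinhead [0.3916 0.0535 0.02  ]
buf [ 0.3877 -0.0805  0.035 ]
boxnear [0.4105 0.0684 0.07  ]
boxfar [0.4256 0.224  0.07  ]
```

View pics/zw.png

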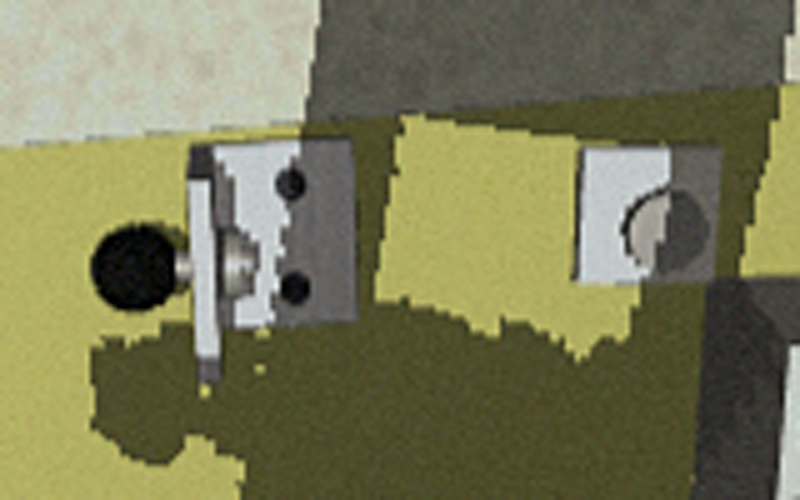

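Emit:
{"api": "apply_moves", "payload": {
  "moves": "0.5 1 0 0 -1;0.5 1 0 0 -1;0.5 1 0 0 -1;0.5 1 0 0 -1;0.5 1 0 0 -1",
  "newtons": 120
}}

```text
time: 2.7
ee_pos: [0.4219, 0.0656, 0.3061]
orientation: [-180.0, -0.0, 175.0]
ft_force: [0.4, -0.7, 1.1]
finger_gap: 0.999
grip_force: 0.0
```

Emit:
{"api": "apply_moves", "payload": {
  "moves": "0.5 1 0 0 -1;0.5 1 0 0 -1;0.5 1 0 0 -1;0.5 1 0 0 -1;0.5 1 0 0 -1"
}}

```text
time: 3.2
ee_pos: [0.4846, 0.1906, 0.306]
orientation: [-180.0, -0.0, 175.0]
ft_force: [0.4, 0.8, -0.2]
finger_gap: 1.003
grip_force: 0.0
```

Emit:
{"api": "apply_moves", "payload": {
  "moves": "0.5 1 0 0 -1;0.5 1 0 0 -1;0.5 1 0 0 -1;0.3 1 0 0 -1;0 0 0 0 -1"
}}

```text
time: 3.7
ee_pos: [0.5299, 0.2921, 0.305]
orientation: [180.0, -0.1, 175.1]
ft_force: [1.2, 0.4, -0.2]
finger_gap: 1.004
grip_force: 0.0
```

Emit:
{"api": "apply_moves", "payload": {
  "moves": "0 0 -1 0 -1;0 0 -1 0 -1;0 0 -1 0 -1;0 0 -1 0 -1;0 0 -1 0 -1"
}}

```text
time: 4.2
ee_pos: [0.5289, 0.2887, 0.1803]
orientation: [-180.0, -0.0, 175.0]
ft_force: [0.2, 1.5, -0.8]
finger_gap: 1.0
grip_force: 0.0
```

Run:
```python
from h import *
wrist('w2.png'); snap('scene','s2.png')
a=cv2.imread('pics/w2.png'); b=cv2.imread('pics/s2.png')
cv2.imwrite('pics/c2.png',np.hstack([cv2.resize(a,(400,300)),cv2.resize(b[100:310,220:500],(400,300))]))
```

```text
4.2 [0.5289 0.2887 0.1803] [-180.   -0.  175.]
```

View pics/c2.png

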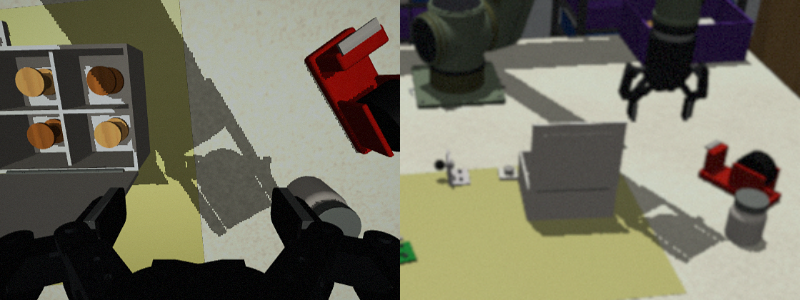

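Run:
```python
from h import *
import pickle
c=pickle.load(open('top.pkl','rb'))
print('jar cap',ray(c,136,160,.085),'disp',ray(c,120,207,.05), ray(c,137,222,.02))
w=pickle.load(open('wrist.pkl','rb')); k=1.4
print('box far corner hinge side',ray(w,148*k,158*k,.07),'near',ray(w,126*k,46*k,.07))
print('jar',ray(w,338*k,218*k,.085))
```

```text
jar cap [0.6343451  0.42582541 0.085     ] disp [0.48764184 0.48334068 0.05      ] [0.44120006 0.43543734 0.02      ]
box far corner hinge side [0.53797616 0.23297091 0.07      ] near [0.42357656 0.22809433 0.07      ]
jar [0.62079183 0.4355732  0.085     ]
```

Emit:
{"api": "apply_moves", "payload": {
  "moves": "0 0.8 0 0 -1;0 0 -1 0 -1;0 0 -1 0 -1;0 0 -1 0 -1;0 0 -1 0 -1"
}}

```text
time: 4.8
ee_pos: [0.5305, 0.3114, 0.0825]
orientation: [179.8, 0.2, 175.0]
ft_force: [0.1, 1.1, 0.8]
finger_gap: 1.002
grip_force: 0.0
```

Emit:
{"api": "apply_moves", "payload": {
  "moves": "0 0 -1 0 -1;0 0 -1 0 -1;0 0 -0.5 0 -1;0 0 0 0 -1;0 0 0 0 -1"
}}

```text
time: 5.3
ee_pos: [0.5303, 0.3106, 0.0202]
orientation: [179.9, 0.1, 175.0]
ft_force: [-0.2, -0.6, 0.1]
finger_gap: 0.997
grip_force: 0.0
```

Emit:
{"api": "apply_moves", "payload": {
  "moves": "0 -0.3 0 0 -1;0 -0.3 0 0 -1;0 -0.3 0 0 -1;0 0 0 0 -1;0 0 0 0 -1"
}}

```text
time: 5.8
ee_pos: [0.5295, 0.2868, 0.0191]
orientation: [180.0, 0.0, 174.9]
ft_force: [0.7, 0.8, -0.5]
finger_gap: 1.004
grip_force: 0.0
```

Emit:
{"api": "apply_moves", "payload": {
  "moves": "0 -0.2 0 0 -1;0 -0.2 0 0 -1;0 -0.2 0 0 -1;0 0 0 0 -1;0 0 0 0 -1"
}}

```text
time: 6.3
ee_pos: [0.5323, 0.2739, 0.0199]
orientation: [179.7, 0.4, 175.0]
ft_force: [4.6, 5.3, 0.7]
finger_gap: 0.998
grip_force: 2.8
```

```bash
cat > arc.py <<'E'
import sys,numpy as np
# x y dphi n
x,y,d,n=map(float,sys.argv[1:]); p=np.array([.390,.0535]); a=np.array([x,y]); m=[]
for i in range(1,int(n)+1):
    t=np.radians(-d*i); q=p+np.array([[np.cos(t),-np.sin(t)],[np.sin(t),np.cos(t)]])@(np.array([x,y])-p)
    m.append("%.2f %.2f 0 %.4f -1"%(*((q-a)/.025),-d/180)); a=a+np.round((q-a)/.025,2)*.025
for i in range(0,len(m),5): print('; '.join(m[i:i+5]), )
print(a)
E
python3 arc.py .532 .274 2 38
```

```text
0.30 -0.20 0 -0.0111 -1; 0.30 -0.22 0 -0.0111 -1; 0.29 -0.22 0 -0.0111 -1; 0.28 -0.24 0 -0.0111 -1; 0.28 -0.24 0 -0.0111 -1
0.26 -0.25 0 -0.0111 -1; 0.26 -0.27 0 -0.0111 -1; 0.24 -0.27 0 -0.0111 -1; 0.24 -0.28 0 -0.0111 -1; 0.22 -0.28 0 -0.0111 -1
0.22 -0.30 0 -0.0111 -1; 0.21 -0.30 0 -0.0111 -1; 0.19 -0.31 0 -0.0111 -1; 0.19 -0.32 0 -0.0111 -1; 0.17 -0.32 0 -0.0111 -1
0.16 -0.33 0 -0.0111 -1; 0.15 -0.33 0 -0.0111 -1; 0.14 -0.34 0 -0.0111 -1; 0.13 -0.35 0 -0.0111 -1; 0.11 -0.34 0 -0.0111 -1
0.10 -0.36 0 -0.0111 -1; 0.09 -0.35 0 -0.0111 -1; 0.08 -0.36 0 -0.0111 -1; 0.07 -0.36 0 -0.0111 -1; 0.05 -0.36 0 -0.0111 -1
0.04 -0.37 0 -0.0111 -1; 0.02 -0.36 0 -0.0111 -1; 0.02 -0.37 0 -0.0111 -1; -0.00 -0.36 0 -0.0111 -1; -0.01 -0.37 0 -0.0111 -1
-0.03 -0.36 0 -0.0111 -1; -0.03 -0.37 0 -0.0111 -1; -0.05 -0.36 0 -0.0111 -1; -0.06 -0.36 0 -0.0111 -1; -0.08 -0.36 0 -0.0111 -1
-0.09 -0.36 0 -0.0111 -1; -0.10 -0.35 0 -0.0111 -1; -0.11 -0.35 0 -0.0111 -1
[ 0.63825 -0.031  ]
```

Emit:
{"api": "apply_moves", "payload": {
  "moves": "0.3 -0.2 0 -0.011 -1;0.3 -0.22 0 -0.011 -1;0.29 -0.22 0 -0.011 -1;0.28 -0.24 0 -0.011 -1;0.28 -0.24 0 -0.011 -1"
}}

```text
time: 6.8
ee_pos: [0.5687, 0.2461, 0.02]
orientation: [179.7, 0.3, 165.0]
ft_force: [4.1, 7.0, 1.0]
finger_gap: 0.998
grip_force: 3.7
```

Emit:
{"api": "apply_moves", "payload": {
  "moves": "0.26 -0.25 0 -0.011 -1;0.26 -0.27 0 -0.011 -1;0.24 -0.27 0 -0.011 -1;0.24 -0.28 0 -0.011 -1;0.22 -0.28 0 -0.011 -1"
}}

```text
time: 7.3
ee_pos: [0.5997, 0.212, 0.02]
orientation: [179.6, 0.3, 155.1]
ft_force: [5.9, 6.5, -0.2]
finger_gap: 0.997
grip_force: 3.9
```

Emit:
{"api": "apply_moves", "payload": {
  "moves": "0.22 -0.3 0 -0.011 -1;0.21 -0.3 0 -0.011 -1;0.19 -0.31 0 -0.011 -1;0.19 -0.32 0 -0.011 -1;0.17 -0.32 0 -0.011 -1"
}}

```text
time: 7.8
ee_pos: [0.6242, 0.1728, 0.02]
orientation: [179.6, 0.3, 145.2]
ft_force: [5.0, 4.7, 0.7]
finger_gap: 0.995
grip_force: 3.7
```

Emit:
{"api": "apply_moves", "payload": {
  "moves": "0.16 -0.33 0 -0.011 -1;0.15 -0.33 0 -0.011 -1;0.14 -0.34 0 -0.011 -1;0.13 -0.35 0 -0.011 -1;0.11 -0.34 0 -0.011 -1"
}}

```text
time: 8.3
ee_pos: [0.6413, 0.1301, 0.02]
orientation: [179.6, 0.2, 135.3]
ft_force: [6.9, 3.0, -0.1]
finger_gap: 1.001
grip_force: 3.5
```

Emit:
{"api": "apply_moves", "payload": {
  "moves": "0.1 -0.36 0 -0.011 -1;0.09 -0.35 0 -0.011 -1;0.08 -0.36 0 -0.011 -1;0.07 -0.36 0 -0.011 -1;0.05 -0.36 0 -0.011 -1"
}}

```text
time: 8.8
ee_pos: [0.6506, 0.085, 0.02]
orientation: [179.6, 0.2, 125.4]
ft_force: [5.3, 3.0, 1.0]
finger_gap: 0.998
grip_force: 3.1
```

Emit:
{"api": "apply_moves", "payload": {
  "moves": "0.04 -0.37 0 -0.011 -1;0.02 -0.36 0 -0.011 -1;0.02 -0.37 0 -0.011 -1;0 -0.36 0 -0.011 -1;0 0 0 0 -1"
}}

```text
time: 9.3
ee_pos: [0.6519, 0.0471, 0.0198]
orientation: [179.7, 0.2, 117.5]
ft_force: [5.0, -0.4, 1.0]
finger_gap: 0.998
grip_force: 2.3
```

Run:
```python
from h import *
import pickle
c=snap('top','t3.png'); w=wrist('w3.png'); s=env.observe()
print(s['ft_force'],s['ee_pos'])
a=cv2.imread('pics/t3.png')[140:290,170:370]
cv2.imwrite('pics/c3.png',np.hstack([cv2.convertScaleAbs(cv2.resize(a,(440,330),interpolation=2),alpha=1.4),cv2.resize(cv2.imread('pics/w3.png'),(360,330))]))
```

```text
9.35 [0.6519 0.0474 0.0197] [179.7   0.2 117.6]
[ 6.44034768 -0.79503085  0.12119766] [0.65172528 0.04754865 0.0196357 ]
```

View pics/c3.png

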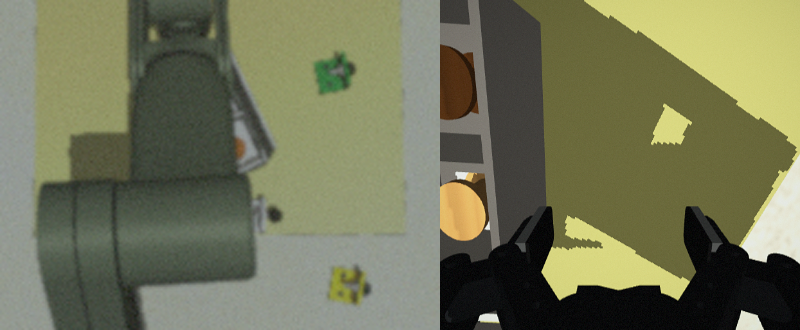

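Emit:
{"api": "apply_moves", "payload": {
  "moves": "-0.01 -0.37 0 -0.011 -1;-0.03 -0.36 0 -0.011 -1;-0.03 -0.37 0 -0.011 -1;-0.05 -0.36 0 -0.011 -1;-0.06 -0.36 0 -0.011 -1"
}}

```text
time: 9.9
ee_pos: [0.6468, 0.003, 0.0196]
orientation: [179.8, 0.0, 107.6]
ft_force: [3.9, 2.4, 1.7]
finger_gap: 1.0
grip_force: 2.4
```

Emit:
{"api": "apply_moves", "payload": {
  "moves": "-0.08 -0.36 0 -0.011 -1;-0.09 -0.36 0 -0.011 -1;-0.1 -0.35 0 -0.011 -1;0 0 0 0 -1"
}}

```text
time: 10.3
ee_pos: [0.639, -0.0251, 0.0194]
orientation: [179.9, 0.1, 101.7]
ft_force: [4.0, -1.9, 1.6]
finger_gap: 0.998
grip_force: 1.9
```

```bash
python3 arc.py .641 -.022 .5 25
```

```text
-0.03 -0.09 0 -0.0028 -1; -0.02 -0.08 0 -0.0028 -1; -0.03 -0.09 0 -0.0028 -1; -0.03 -0.09 0 -0.0028 -1; -0.03 -0.09 0 -0.0028 -1
-0.03 -0.08 0 -0.0028 -1; -0.03 -0.09 0 -0.0028 -1; -0.04 -0.08 0 -0.0028 -1; -0.03 -0.09 0 -0.0028 -1; -0.03 -0.08 0 -0.0028 -1
-0.04 -0.09 0 -0.0028 -1; -0.03 -0.08 0 -0.0028 -1; -0.04 -0.09 0 -0.0028 -1; -0.03 -0.08 0 -0.0028 -1; -0.04 -0.08 0 -0.0028 -1
-0.04 -0.09 0 -0.0028 -1; -0.04 -0.08 0 -0.0028 -1; -0.04 -0.08 0 -0.0028 -1; -0.04 -0.09 0 -0.0028 -1; -0.04 -0.08 0 -0.0028 -1
-0.04 -0.08 0 -0.0028 -1; -0.04 -0.08 0 -0.0028 -1; -0.04 -0.08 0 -0.0028 -1; -0.05 -0.08 0 -0.0028 -1; -0.04 -0.08 0 -0.0028 -1
[ 0.61875 -0.0745 ]
```

Emit:
{"api": "apply_moves", "payload": {
  "moves": "-0.03 -0.09 0 -0.0028 -1;-0.03 -0.09 0 -0.0028 -1;-0.03 -0.09 0 -0.0028 -1;-0.03 -0.09 0 -0.0028 -1;-0.03 -0.09 0 -0.0028 -1"
}}

```text
time: 10.8
ee_pos: [0.6358, -0.0347, 0.0194]
orientation: [179.8, -0.0, 99.2]
ft_force: [4.5, 1.1, 3.3]
finger_gap: 1.001
grip_force: 2.8
```

Emit:
{"api": "apply_moves", "payload": {
  "moves": "-0.03 -0.09 0 -0.0028 -1;-0.03 -0.09 0 -0.0028 -1;-0.03 -0.08 0 -0.0028 -1;-0.03 -0.08 0 -0.0028 -1;-0.03 -0.08 0 -0.0028 -1"
}}

```text
time: 11.3
ee_pos: [0.6323, -0.0448, 0.0195]
orientation: [179.8, -0.0, 96.7]
ft_force: [6.2, 3.1, 2.6]
finger_gap: 1.003
grip_force: 3.4
```

Emit:
{"api": "apply_moves", "payload": {
  "moves": "-0.04 -0.09 0 -0.0028 -1;-0.03 -0.08 0 -0.0028 -1;-0.04 -0.09 0 -0.0028 -1;-0.03 -0.08 0 -0.0028 -1"
}}

```text
time: 11.7
ee_pos: [0.6318, -0.0516, 0.0201]
orientation: [179.4, -0.2, 94.5]
ft_force: [12.7, 9.8, 1.0]
finger_gap: 1.001
grip_force: 7.0
```

Emit:
{"api": "apply_moves", "payload": {
  "moves": "-0.05 0.04 0 0 -1;-0.05 0.04 0 0 -1;0 0 0 0 -1"
}}

```text
time: 12.0
ee_pos: [0.6317, -0.0515, 0.021]
orientation: [179.1, 0.1, 94.7]
ft_force: [14.9, 3.4, 1.1]
finger_gap: 0.999
grip_force: 8.2
```

Emit:
{"api": "apply_moves", "payload": {
  "moves": "-0.06 0 0 0 -1;-0.06 0 0 0 -1;0 0 0 0 -1"
}}

```text
time: 12.3
ee_pos: [0.6317, -0.0516, 0.0223]
orientation: [178.7, 0.1, 94.7]
ft_force: [20.0, 2.3, 3.9]
finger_gap: 0.995
grip_force: 10.5
```

Emit:
{"api": "apply_moves", "payload": {
  "moves": "-0.06 0 0 0 -1;-0.06 0 0 0 -1;-0.06 0 0 0 -1;0 0 0 0 -1;0 0 0 0 -1"
}}

```text
time: 12.8
ee_pos: [0.6314, -0.0519, 0.0241]
orientation: [178.2, 0.2, 94.7]
ft_force: [25.3, 3.2, 4.4]
finger_gap: 1.001
grip_force: 13.8
```

Emit:
{"api": "apply_moves", "payload": {
  "moves": "0 0 0 0 -1;0 0 0 0 -1;0 0 0 0 -1;0 0 0 0 -1"
}}

```text
time: 13.2
ee_pos: [0.6314, -0.0519, 0.024]
orientation: [178.2, 0.2, 94.7]
ft_force: [26.3, 3.2, 4.1]
finger_gap: 1.001
grip_force: 13.8
```

Run:
```python
from h import *
c=snap('scene','s4.png'); w=wrist('w4.png')
a=cv2.imread('pics/s4.png')[130:310,150:390]
cv2.imwrite('pics/c4.png',cv2.convertScaleAbs(np.hstack([cv2.resize(a,(480,360),interpolation=2),cv2.resize(cv2.imread('pics/w4.png'),(320,360))]),alpha=1.3))
```

```text
13.25 [ 0.6315 -0.0519  0.0241] [178.2   0.2  94.7]
```

View pics/c4.png

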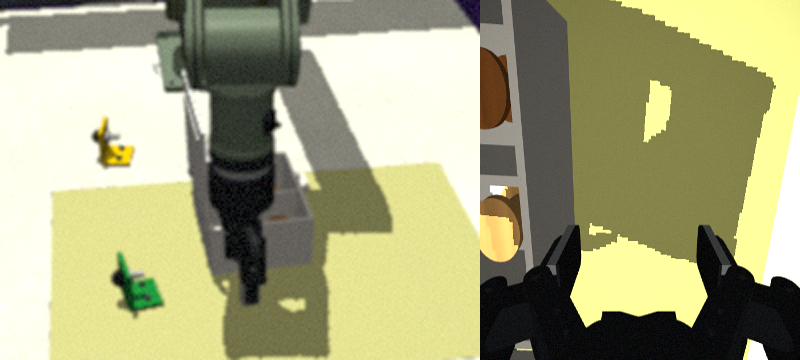

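Emit:
{"api": "apply_moves", "payload": {
  "moves": "0.3 0 0 0 -1;0.7 0 0 0 -1;0.7 0 0 0 -1;0 -0.5 1 0 1;0 -0.7 1 0 1"
}}

```text
time: 13.8
ee_pos: [0.6578, -0.0812, 0.0672]
orientation: [-179.6, -0.1, 94.8]
ft_force: [1.1, -0.3, -0.2]
finger_gap: 0.691
grip_force: 0.0
```

Emit:
{"api": "apply_moves", "payload": {
  "moves": "0 -0.8 1 0 1;0 -0.8 1 0 1;0 -0.8 1 0 1;0 -0.8 1 0 1;0 -0.4 1 0 1"
}}

```text
time: 14.3
ee_pos: [0.658, -0.1733, 0.1936]
orientation: [-179.7, -0.0, 94.7]
ft_force: [0.0, -0.5, 0.1]
finger_gap: -0.002
grip_force: 0.0
```

Run:
```python
from h import *
c=snap('top','t5.png'); w=wrist('w5.png'); s=env.observe(); print(s['finger_gap'],s['ft_force'])
a=cv2.imread('pics/t5.png')[140:290,200:370]
cv2.imwrite('pics/c5.png',cv2.convertScaleAbs(np.hstack([cv2.resize(a,(510,450),interpolation=2),cv2.resize(cv2.imread('pics/w5.png'),(280,450))]),alpha=1.3))
```

```text
14.35 [ 0.6602 -0.1751  0.1986] [179.8   0.2  94.6]
0.0005560226799674638 [0.20095324 1.045903   0.25163424]
```

Emit:
{"api": "apply_moves", "payload": {
  "moves": "-1 0 0 0 1;-1 0 0 0 1;-1 0 0 0 1;-1 0 0 0 1;-1 0 0 0 1"
}}

```text
time: 14.9
ee_pos: [0.532, -0.1709, 0.1918]
orientation: [-179.7, -0.1, 94.8]
ft_force: [-0.5, 0.0, -0.5]
finger_gap: -0.004
grip_force: 0.0
```

Emit:
{"api": "apply_moves", "payload": {
  "moves": "-1 0 0 0 1;-0.5 0.5 0 0 1;0 0.5 0 0 1;0 0.4 0 0 1;0 0.4 0 0 1"
}}

```text
time: 15.4
ee_pos: [0.4977, -0.126, 0.1933]
orientation: [-180.0, -0.0, 94.7]
ft_force: [-0.4, -1.0, 0.0]
finger_gap: 0.002
grip_force: 0.0
```

Run:
```python
import numpy as np
yh,r=-.0855,.122
a=np.linspace(1.65,0,41); y=yh+r*np.cos(a)-.005*np.sin(a)-.011; z=.07+r*np.sin(a)+.005*np.cos(a)
print(y[0],z[0],y[-1],z[-1])
for i in range(0,40,5): print('%.2f'%a[i],'; '.join('0 %.2f %.2f 0 1'%((y[j+1]-y[j])/.025,(z[j+1]-z[j])/.025) for j in range(i,i+5)),y[i+5].round(4),z[i+5].round(4))
```

```text
-0.11113707357669113 0.19122192902734444 0.02549999999999999 0.07500000000000001
1.65 0 0.20 0.02 0 1; 0 0.20 0.01 0 1; 0 0.20 0.00 0 1; 0 0.20 -0.00 0 1; 0 0.20 -0.01 0 1 -0.086 0.1917
1.44 0 0.20 -0.02 0 1; 0 0.20 -0.03 0 1; 0 0.20 -0.04 0 1; 0 0.20 -0.05 0 1; 0 0.19 -0.05 0 1 -0.0613 0.1869
1.24 0 0.19 -0.06 0 1; 0 0.19 -0.07 0 1; 0 0.19 -0.08 0 1; 0 0.18 -0.09 0 1; 0 0.18 -0.09 0 1 -0.0381 0.1772
1.03 0 0.17 -0.10 0 1; 0 0.17 -0.11 0 1; 0 0.17 -0.11 0 1; 0 0.16 -0.12 0 1; 0 0.16 -0.13 0 1 -0.0174 0.163
0.82 0 0.15 -0.13 0 1; 0 0.15 -0.14 0 1; 0 0.14 -0.15 0 1; 0 0.13 -0.15 0 1; 0 0.13 -0.16 0 1 -0.0 0.1448
0.62 0 0.12 -0.16 0 1; 0 0.11 -0.17 0 1; 0 0.11 -0.17 0 1; 0 0.10 -0.18 0 1; 0 0.09 -0.18 0 1 0.0133 0.1235
0.41 0 0.08 -0.18 0 1; 0 0.08 -0.19 0 1; 0 0.07 -0.19 0 1; 0 0.06 -0.19 0 1; 0 0.05 -0.19 0 1 0.0219 0.0999
0.21 0 0.05 -0.20 0 1; 0 0.04 -0.20 0 1; 0 0.03 -0.20 0 1; 0 0.02 -0.20 0 1; 0 0.01 -0.20 0 1 0.0255 0.075
```

Feel for the lid, slowly.

Emit:
{"api": "apply_moves", "payload": {
  "moves": "0 0.2 0 0 1;0 0.2 0 0 1;0 0.2 0 0 1;0 0.2 0 0 1;0 0.2 0 0 1"
}}

```text
time: 15.9
ee_pos: [0.4974, -0.1022, 0.1938]
orientation: [180.0, 0.0, 94.7]
ft_force: [-0.3, -0.9, 0.2]
finger_gap: 0.001
grip_force: 0.5
```

Emit:
{"api": "apply_moves", "payload": {
  "moves": "0 0.2 0 0 1;0 0.2 0 0 1;0 0.2 0 0 1;0 0.2 0 0 1;0 0.2 -0.01 0 1"
}}

```text
time: 16.4
ee_pos: [0.4973, -0.0769, 0.1936]
orientation: [180.0, 0.0, 94.7]
ft_force: [0.4, -1.7, -0.7]
finger_gap: 0.0
grip_force: 0.5
```

Emit:
{"api": "apply_moves", "payload": {
  "moves": "0 0.2 -0.05 0 1;0 0.2 -0.05 0 1;0 0.2 -0.06 0 1;0 0.19 -0.06 0 1;0 0.19 -0.07 0 1"
}}

```text
time: 16.9
ee_pos: [0.4973, -0.0523, 0.1862]
orientation: [180.0, -0.0, 94.7]
ft_force: [-0.1, -0.7, 0.3]
finger_gap: 0.0
grip_force: 0.5
```

Emit:
{"api": "apply_moves", "payload": {
  "moves": "0 0.19 -0.08 0 1;0 0.19 -0.08 0 1;0 0.18 -0.09 0 1;0 0.18 -0.1 0 1;0 0.17 -0.1 0 1"
}}

```text
time: 17.4
ee_pos: [0.4972, -0.0297, 0.1748]
orientation: [-180.0, -0.0, 94.7]
ft_force: [-0.7, -1.0, 0.9]
finger_gap: -0.001
grip_force: 0.4
```

Emit:
{"api": "apply_moves", "payload": {
  "moves": "0 0.17 -0.11 0 1;0 0.17 -0.11 0 1;0 0.16 -0.12 0 1;0 0.16 -0.13 0 1;0 0.15 -0.13 0 1"
}}

```text
time: 17.9
ee_pos: [0.4973, -0.0094, 0.1598]
orientation: [180.0, -0.0, 94.7]
ft_force: [-0.1, -1.6, -0.0]
finger_gap: -0.004
grip_force: 0.4
```

Emit:
{"api": "apply_moves", "payload": {
  "moves": "0 0.15 -0.14 0 1;0 0.14 -0.15 0 1;0 0.13 -0.15 0 1;0 0.13 -0.16 0 1;0 0.12 -0.16 0 1"
}}

```text
time: 18.4
ee_pos: [0.4973, 0.0073, 0.1407]
orientation: [180.0, -0.0, 94.7]
ft_force: [-0.5, -0.0, 0.4]
finger_gap: -0.001
grip_force: 0.4
```

Emit:
{"api": "apply_moves", "payload": {
  "moves": "0 0.1 -0.17 0 1;0 0.1 -0.17 0 1;0 0.1 -0.18 0 1;0 0.08 -0.18 0 1;0 0.08 -0.18 0 1"
}}

```text
time: 18.9
ee_pos: [0.4974, 0.0187, 0.1187]
orientation: [180.0, -0.0, 94.7]
ft_force: [-0.7, 0.3, 0.6]
finger_gap: 0.002
grip_force: 0.3
```

Emit:
{"api": "apply_moves", "payload": {
  "moves": "0 0.06 -0.19 0 1;0 0.06 -0.19 0 1;0 0.05 -0.19 0 1;0 0.04 -0.19 0 1;0 0.03 -0.19 0 1"
}}

```text
time: 19.4
ee_pos: [0.4973, 0.0246, 0.0949]
orientation: [180.0, -0.0, 94.7]
ft_force: [0.1, -0.4, 0.8]
finger_gap: 0.001
grip_force: 0.3
```

Emit:
{"api": "apply_moves", "payload": {
  "moves": "0 0.02 -0.19 0 1;0 0.02 -0.16 0 1;0 0 -0.1 0 1;0 0 -0.1 0 1"
}}

```text
time: 19.8
ee_pos: [0.4973, 0.0255, 0.0814]
orientation: [-180.0, -0.0, 94.7]
ft_force: [0.4, 0.4, 1.1]
finger_gap: 0.002
grip_force: 0.3
```

Emit:
{"api": "apply_moves", "payload": {
  "moves": "0 0 -0.06 0 1;0 0 -0.06 0 1;0 0 -0.06 0 1;0 0 -0.04 0 1;0 0 0 0 1"
}}

```text
time: 20.3
ee_pos: [0.4973, 0.0254, 0.076]
orientation: [-180.0, 0.0, 94.7]
ft_force: [0.0, -0.4, 0.9]
finger_gap: -0.001
grip_force: 0.0
```

Emit:
{"api": "apply_moves", "payload": {
  "moves": "0 0 -0.04 0 1;0 0 -0.04 0 1;0 0 0 0 1"
}}

```text
time: 20.6
ee_pos: [0.4974, 0.0254, 0.0749]
orientation: [180.0, 0.0, 94.7]
ft_force: [-1.5, -0.1, 6.8]
finger_gap: 0.003
grip_force: 3.5
```

Emit:
{"api": "apply_moves", "payload": {
  "moves": "0 0 0.3 0 1;0 0 1 0 1;0 0 1 0 1;1 -0.6 0 0 1;1 -0.8 0 0 1"
}}

```text
time: 21.1
ee_pos: [0.5483, -0.0093, 0.1332]
orientation: [179.8, 0.0, 94.8]
ft_force: [-0.3, -0.9, 0.2]
finger_gap: 0.002
grip_force: 0.0
```

Emit:
{"api": "apply_moves", "payload": {
  "moves": "1 -0.8 0 0 1;1 -0.8 0 0 1;1 -0.8 0 0 1;0.2 0 0 0 1;0 0 -0.8 0 1"
}}

```text
time: 21.6
ee_pos: [0.63, -0.0703, 0.1138]
orientation: [179.6, 0.1, 94.6]
ft_force: [-0.3, 0.1, -0.1]
finger_gap: -0.004
grip_force: 0.0
```

Emit:
{"api": "apply_moves", "payload": {
  "moves": "0 0 -1 0 1;0 0 -1 0 1;0 0 -1 0 1;0 0 0 0 1"
}}

```text
time: 22.0
ee_pos: [0.6241, -0.0687, 0.0333]
orientation: [-179.5, -0.1, 94.7]
ft_force: [-1.2, 0.5, -0.2]
finger_gap: 0.003
grip_force: 0.0
```

Run:
```python
from h import *
w=wrist('w6.png'); c=snap('scene','s6.png'); s=env.observe(); print(s['ee_pos'])
a=cv2.imread('pics/s6.png')[140:290,160:380]
cv2.imwrite('pics/c6.png',cv2.convertScaleAbs(np.hstack([cv2.resize(a,(440,300),interpolation=2),cv2.resize(cv2.imread('pics/w6.png'),(360,300))]),alpha=1.3))
```

```text
22.0 [ 0.6241 -0.0687  0.0333] [-1.795e+02 -1.000e-01  9.470e+01]
[ 0.62709999 -0.06918254  0.03688644]
```

Now press home again, slowly.

Emit:
{"api": "apply_moves", "payload": {
  "moves": "-0.25 0 0 0 1;-0.25 0 0 0 1;-0.25 0 0 0 1;-0.25 0 0 0 1;0 0 0 0 1"
}}

```text
time: 22.6
ee_pos: [0.6011, -0.0695, 0.037]
orientation: [-180.0, -0.0, 94.7]
ft_force: [-0.1, 0.8, 0.4]
finger_gap: -0.001
grip_force: 0.0
```

Emit:
{"api": "apply_moves", "payload": {
  "moves": "-0.1 0 0 0 1;-0.1 0 0 0 1;-0.1 0 0 0 1;-0.1 0 0 0 1"
}}

```text
time: 23.0
ee_pos: [0.5921, -0.0696, 0.0365]
orientation: [-180.0, -0.0, 94.7]
ft_force: [0.2, 1.0, -1.0]
finger_gap: -0.003
grip_force: 0.1
```

Emit:
{"api": "apply_moves", "payload": {
  "moves": "-0.08 0 0 0 1;-0.08 0 0 0 1;-0.08 0 0 0 1;0 0 0 0 1"
}}

```text
time: 23.4
ee_pos: [0.5902, -0.07, 0.0377]
orientation: [179.5, 0.1, 94.7]
ft_force: [7.8, -0.3, -2.0]
finger_gap: -0.001
grip_force: 4.5
```

Emit:
{"api": "apply_moves", "payload": {
  "moves": "-0.06 0 0 0 1;-0.06 0 0 0 1;-0.06 0 0 0 1;0 0 0 0 1"
}}

```text
time: 23.8
ee_pos: [0.5897, -0.0704, 0.0392]
orientation: [179.0, 0.2, 94.7]
ft_force: [13.8, -0.4, 0.3]
finger_gap: -0.005
grip_force: 7.6
```

Emit:
{"api": "apply_moves", "payload": {
  "moves": "-0.07 0 0 0 1;-0.07 0 0 0 1;-0.07 0 0 0 1;-0.07 0 0 0 1;0 0 0 0 1"
}}

```text
time: 24.3
ee_pos: [0.5888, -0.071, 0.0418]
orientation: [178.2, 0.4, 94.6]
ft_force: [23.3, -1.5, 3.5]
finger_gap: 0.0
grip_force: 12.1
```

Emit:
{"api": "apply_moves", "payload": {
  "moves": "-0.05 0 0 0 1;-0.05 0 0 0 1;0 0 0 0 1;0 0 0 0 1;0 0 0 0 1"
}}

```text
time: 24.8
ee_pos: [0.5884, -0.0713, 0.0426]
orientation: [177.9, 0.4, 94.6]
ft_force: [26.3, -1.2, 4.8]
finger_gap: 0.0
grip_force: 13.8
```

Emit:
{"api": "apply_moves", "payload": {
  "moves": "0.1 0 0 0 1;0.2 0 0 0 1;0.8 0 0 0 1;0.8 0 1 0 1;0 0 1 0 1"
}}

```text
time: 25.3
ee_pos: [0.6212, -0.0695, 0.0864]
orientation: [-180.0, -0.0, 94.7]
ft_force: [0.1, -0.5, 0.6]
finger_gap: 0.001
grip_force: 0.0
```

Emit:
{"api": "apply_moves", "payload": {
  "moves": "0 0 1 0 1;-0.2 0 1 0 1;-0.5 -0.2 1 0 1;-1 -0.2 1 0 1;-1 -0.2 1 0 1"
}}

```text
time: 25.8
ee_pos: [0.5509, -0.0846, 0.212]
orientation: [-179.9, -0.0, 94.7]
ft_force: [1.4, -0.1, -0.4]
finger_gap: -0.004
grip_force: 0.0
```

Emit:
{"api": "apply_moves", "payload": {
  "moves": "-1 -0.2 1 0 1;-1 -0.2 0.5 0 1;-1 -0.2 0 0 1;-1 -0.2 0 0 1;-1 -0.2 0 0 1"
}}

```text
time: 26.3
ee_pos: [0.4255, -0.1095, 0.2489]
orientation: [-179.9, -0.0, 94.7]
ft_force: [0.3, -0.0, -0.1]
finger_gap: 0.003
grip_force: 0.0
```

Emit:
{"api": "apply_moves", "payload": {
  "moves": "-0.5 -0.5 0 0 1;0 0 0 0 1"
}}

```text
time: 26.5
ee_pos: [0.4128, -0.1225, 0.2491]
orientation: [-179.9, 0.0, 94.6]
ft_force: [0.8, -0.4, 0.5]
finger_gap: -0.005
grip_force: 0.0
```

Run:
```python
from h import *
w=wrist('w7.png'); c=snap('top','t7.png'); s=snap('scene','s7.png')
b=cv2.imread('pics/s7.png')[120:300,150:360]
a=cv2.imread('pics/w7.png')
cv2.imwrite('pics/c7.png',cv2.convertScaleAbs(np.hstack([cv2.resize(a,(480,360)),cv2.resize(b,(320,360),interpolation=2)]),alpha=1.3))
```

```text
26.5 [ 0.4128 -0.1225  0.2491] [-179.9    0.    94.6]
```

View pics/c7.png

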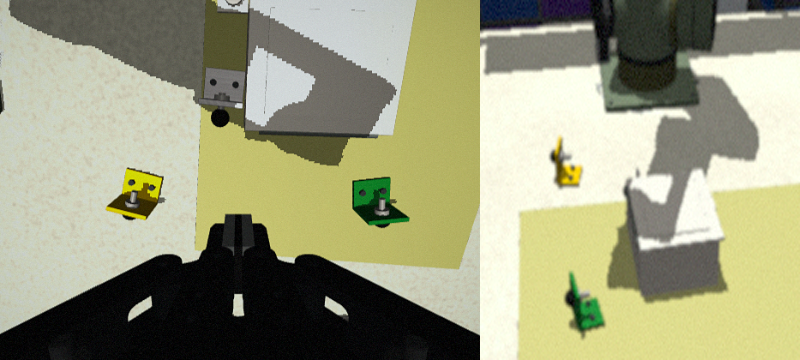

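```bash
python3 -c "
from rig import env
print(env.job_done())"
```

```text
the job is handed in; nothing more can be done
None
```

The job is handed in, but I doubt the box counts as home: in the last picture its side rests on the edge of the stop's plate, not visibly on the buffer, which points away from the box. The box was swung clockwise (roughly 80–90°), pressed at about 26 N before and after the lid was lowered shut, then released.

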